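# Open a sample chamber with its lid lifter

### The arm

A 7-joint arm with a two-finger parallel gripper is mounted at the origin on a cart in front of the work surface, level with it; the furniture and walls round the work are solid. World frame = base frame: x ahead of the robot, y to its left, z up, the work surface at z = 0. Lengths are in m, angles in rad, forces in N, time in s.
With the tool pointing down it reaches from about 0.4 to 0.85 m from the base axis. Payload 10.4 kg.
Tool frame: the origin (TCP) lies between the finger pads; the fingertips stand 22 mm ahead of it and the grasp point (between the pads) lies 3 mm ahead of it; z points along the fingers, y is the line along which they close (so a half turn about z gives the same grasp; the last joint's range is limited). The gripper opens to 85 mm and grips with 20 to 120 N. Pads are 22 mm wide; open, the fingers measure 114 mm over their backs; the gripper's body (76 mm by 85 mm) begins 54 mm behind the grasp point. The pads swing forward as they close: fully open they stand 13 mm farther back than shut.
Start: joints at [1.291, 0.332, -0.065, 1.46, 0.022, 1.35, -0.088], TCP at [0.159, -0.605, 0.253] pointing down, gripper open.
Joint ranges: [-2.6, 2.6], [-0.5, 2.12], [-1.47, 1.34], [0.16, 2.42], [-1.27, 4.41], [0.06, 2.06], [-2.6, 2.6]. Speed limits (rad/s): [2.22, 2.22, 2.79, 2.79, 3.14, 3.14, 3.14].

### API

Orientations are given as a unit quaternion [x, y, z, w].
In Python, from workcell import manip, camera, ticket, boxes_of, outline_of gives the robot as it stands.
- The arm moves only by the tool carry_out, never from a script. Its argument "deltas" is a list of rows, each a list of 5 numbers: the shift along the tool's x, y, z as a fraction of full scale, then the turn about the tool's z as a fraction of full scale, then the opening, from -1 (shut) to 1 (fully open), so that 0 is half open. In form: [[tx, ty, tz, spin, gripper], ...]. A call has 1 to 20 rows; each row is the pose to reach, as a shift and turn from the pose commanded when the call began, along the tool's axes at that moment; what a row does not reach only later rows make up. Full scale, the value 1, is 150 mm for a shift and 30 degrees for a turn. A row lasts 1/8 s, in which the tool goes at most 62.5 mm and 10.7 degrees, less where a joint would pass 70% of its speed; a pose out of reach is approached as far as the arm can. A call with a number of a shift or a turn outside -1 to 1 is refused whole. A call with a gripper value outside its range is refused whole. The fingers move at their own pace and stop on an object; "force" is the grip in N (left out, the last holds). Time passes only in rows, so rows that repeat a pose let the fingers close. It gives the time, the measured TCP pose, the force, the opening and the grip force at its end, in the units of the state.
- manip.get_obs(): the state, without advancing time (a new reading comes with each control period).
- camera(name): name is "scene" or "top" or "wrist"; returns a dict with "img" (420x560x3 uint8, red, green, blue), "depth" (420x560 float32, m along the optical axis (not along the pixel's ray), 0 where there is no reading), "vertical_fov" (degrees; the focal length in pixels is half the picture's height over the tangent of half this angle, whatever the lens; pixels are square), "cx", "cy" (the principal point, pixels), "R" (3x3) and "t" (3): a world point X has camera coordinates R X + t. Camera axes: x right, y down, z forward; pixel columns grow to the right and rows downward; lengths in m; the calibration is good to about 2 mm. A picture is of the moment at which its call begins.
- ticket.hand_in(): hands the job in; it is judged then, once.
Trained networks look in a picture, given as the dict that the camera call returned (one of the last four; its "shot" number tells which), for a name from the list of things; names that differ only in an ending like _2 or _b are one class to them, and where a whole thing is asked for, a point or a joint stands for the part that bears it (a point fixed in the world has none). Each returns a list of dicts, best first, with "conf" (0 to 1); they miss things now and then, are a little off and sometimes report something else, mostly with a low value. They report only what shows in the picture. A call takes as long as a camera call.
- boxes_of(query, picture): "position" ([x, y, z] in m, in world coordinates, good to about 4 mm: the middle of the surface that is visible of it).
- outline_of(query, picture): "region" (420x560 bool, what is visible of it).
The state is a dict: "clock": time; "joint_pos": joint angles; "joint_velocities": joint speeds; "tau": joint torques, N m; "position": TCP position; "ee_rot": TCP orientation; "ft_force": force on the tool from outside, world axes, zero at the start; "torque": the same for the moment, N m; "grip_width": opening from 0.0 (shut) to 1.0 (fully open); "grasp_force": force on a finger pad.
Only numpy, scipy, OpenCV 4.12 (cv2) and the standard library are available. Lean on these libraries where they do the work, as an engineer would, in place of code of your own. Each camera call takes 0.05 s, during which the arm holds its last target. There are 200 camera calls.

### The job

Open the heavy flap of the sample chamber with its lifter, using only the outside of the fingers: push the lever's long arm sideways until its toe is centred under the flap's lip, then press the pad at the end of the long arm down until the flap stands open by about 20 degrees or more. Finish while still pressing the lever, holding the flap steadily open so that someone can take out the dish. Do not grip or lift the lever (it stays seated in its stand), do not touch the chamber or its flap with the robot, and leave the other things alone.

Things in the scene. Friction and masses are not known exactly. Their poses are not given: they have to be found in the camera images.
- chamber: Fixed grey steel box, 120 (its x) by 110 (its y) by 97 mm high, with a heavy steel flap forming the front part of its top. Origin: centre of its underside on the worktop. Its -x side is the front, where the flap's lip sticks out; z up.
- flap (a joint): Opening angle of the heavy flap (0.7 to 1 kg), rad: 0 shut, grows as its front edge rises, up to 1.2. Hinge axis along the chamber's y, at x = 0, z = 104 mm in the chamber's frame. It falls shut when let go.
- flap_lip (a point): Middle of the underside of the flap's lip, a plain steel tongue 44 mm wide (chamber y), 7 mm thick, sticking out 48 mm from the chamber's front wall; with the flap shut the point is at (-73, 0, 97) mm in the chamber's frame. The toe of the lever belongs under this point. Its axes are the flap's.
- notch (a point): Centre of the two open-topped notches of the fulcrum stand's head, 85 mm above the worktop; the lever's cross pin lies in them. It stands fixed 145 mm in front (-x) of the chamber's origin, on the chamber's centre line. The head swivels about the vertical through this point and takes the lever with it.
- lifter_head (a joint): Swivel angle of the stand's head, rad: 0 at the start, positive is counter-clockwise seen from above, range -1.1 to 1.1. Stiff: about 1 N sideways at the lever's pad turns it, and it stays where it is left.
- lever: Loose bent steel lever (0.36 kg), its cross pin resting in the notches. Origin: centre of the pin; x along the short arm to the toe, z up at rest. Short arm 72 mm, level at rest, 18 mm wide, a round counterweight under it. Long arm 146 mm towards -x, rising at 0.30 rad at rest, 18 mm wide, 8 mm thick, black pad at its end. It rests toe down by its weight.
- lever_pin (a point): Centre of the lever's cross pin; coincides with notch while the lever is seated. Pressing the pad with 1 to 5 N tilts the lever about it, up to 0.68 rad, where the long arm meets a rubber stop on the head. The toe then has risen about 45 mm and holds the flap at about 0.44 rad; a tilt of about 0.55 rad gives 0.35 rad at the flap.
- lever_toe (a point): Top of the rounded toe of the lever (18 mm wide), at (72, 0, 8) mm in the lever's frame, at rest 93 mm above the worktop, 4 mm lower than the lip.
- lever_pad (a point): Middle of the top of the black press pad (38 mm along the arm, 34 across, 8 thick), at (-126, 0, 49) mm in the lever's frame, 134 mm above the worktop at rest; the arm ends 19 mm farther out. At the start the long arm is swung 0.46 to 0.72 rad clockwise seen from above (towards the robot) from the line chamber-stand, so the toe is beside the lip.
- cup: Bystander: closed specimen cup, white lid, 62 mm wide, 68 high. Origin: centre of its underside.
- tape: Bystander: roll of tape lying flat, 78 mm wide, 19 high. Origin: centre of its underside.
- calculator: Bystander: pocket calculator lying flat, 110x66x13 mm. Origin: centre of its underside.
- stain_bottle: Bystander: small dropper bottle, 37 mm wide, 93 high. Origin: centre of its underside.
- oil_bottle: Bystander: small brown bottle, 29 mm wide, 61 high. Origin: centre of its underside.
- timer: Bystander: bench timer, 48x66x52 mm. Origin: centre of its underside.
- dish: Bystander: closed petri dish, 60 mm wide, 15 high. Origin: centre of its underside.

How it is judged:
On the way:
1. the lever's toe is swung under the flap's lip while the flap is still shut (y of lever_toe in the frame of chamber between -0.015 and 0.015 m and value of joint flap below 0.04 rad and distance between lever_pin and notch below 0.008 m), for 0.2 s.
At the end, for the whole second after the job is handed in: The flap is held open by more than 0.34 rad (19.5 degrees) and still (under 0.05 rad/s), by the lever: its toe within 15 mm of the lip's middle line, its pin seated in the notches (within 8 mm), the fingers pressing it with more than 0.2 N (y of lever_toe in the frame of chamber between -0.015 and 0.015 m and value of joint flap above 0.34 rad and velocity of joint flap between -0.05 and 0.05 rad/s and distance between lever_pin and notch below 0.008 m and contact force between the fingers and lever above 0.2 N); the arm keeps its last pose, push and grip.
It fails at once if the lever is lifted out of its notches (distance between lever_pin and notch above 0.01 m).
It fails at once if the robot touches the chamber or its flap (contact force between any of the fingers, the arm and chamber above 1 N).
It fails at once if a bystander is moved by more than 25 mm (distance of any of cup, tape, calculator, stain_bottle, oil_bottle, timer, dish from where it was at the start of the episode above 0.025 m).
It also fails if it takes over 45 s, if anything falls off the work surface, if the arm or the gripper's body presses on something with over 40 N, if the wrist force passes 120 N, or if a joint passes its speed limit or range.

## Working session

There is one attempt and no reset: what is moved stays moved. The work goes in short steps, Python scripts to look and compute and a tool call to move; the robot and the scene stay as the last step left them, time stands still between calls to the robot, and variables do not carry over. Pictures are saved under pics/ and viewed, at most 10 in all, crops included, and the job is handed in when it is done.

Besides the shell and the picture viewer there is one more tool, called after "Call:" as name(argument=value, ...), one argument or row to a line, values as JSON. carry_out: Moves the arm, as the interface text tells. Its arguments: {"type":"object","properties":{"deltas":{"type":"array","items":{"type":"array","items":{"type":"number"}}},"force":{"type":"number"}},"required":["deltas"]}

```bash
mkdir -p pics; cat > h.py <<'E'
import numpy as np,cv2
from workcell import manip,camera,ticket,boxes_of,outline_of
def pts(p,m):
    v,u=np.nonzero(m&(p["depth"]>0)); z=p["depth"][v,u]
    f=210/np.tan(np.radians(p["vertical_fov"])/2)
    c=np.stack([(u-p["cx"])/f*z,(v-p["cy"])/f*z,z],1)
    return (c-p["t"])@p["R"]
def save(p,n): cv2.imwrite("pics/"+n,p["img"][:,:,::-1])
E
python3 - <<'E'
from h import *
for n in("scene","top"):
    p=camera(n);save(p,n+"0.png")
    for q in("chamber","flap_lip","lever","lever_pin","lever_toe","lever_pad","notch","cup","tape","calculator","stain_bottle","oil_bottle","timer","dish"):
        try:print(n,q,[(np.round(b["position"],3).tolist(),round(b["conf"],2)) for b in boxes_of(q,p)[:2]])
        except Exception as e:print(q,e)
o=manip.get_obs();print(o["position"],o["ee_rot"],o["ft_force"])
E
```

```text
scene chamber []
scene flap_lip []
scene lever []
scene lever_pin []
scene lever_toe []
scene lever_pad []
scene notch []
scene cup []
scene tape []
scene calculator [([0.496, -0.419, 0.01], 0.77)]
scene stain_bottle []
scene oil_bottle [([0.67, -0.416, 0.037], 0.79)]
scene timer []
scene dish []
top chamber [([0.604, 0.224, 0.11], 0.8)]
top flap_lip [([0.604, 0.197, 0.111], 0.61)]
top lever [([0.563, 0.07, 0.106], 0.96)]
top lever_pin [([0.56, 0.072, 0.098], 0.92)]
top lever_toe [([0.558, 0.073, 0.101], 0.58)]
top lever_pad [([0.57, 0.076, 0.104], 0.6)]
top notch [([0.59, 0.095, 0.059], 0.61)]
top cup [([0.424, 0.194, 0.069], 0.78)]
top tape [([0.452, 0.307, 0.018], 0.7), ([0.574, -0.327, 0.056], 0.64)]
top calculator [([0.503, -0.405, 0.009], 0.67)]
top stain_bottle [([0.576, -0.327, 0.056], 0.47)]
top oil_bottle [([0.668, -0.398, 0.042], 0.67)]
top timer [([0.546, 0.384, 0.032], 0.69), ([0.575, -0.327, 0.056], 0.41)]
top dish [([0.417, 0.048, 0.015], 0.75)]
[ 0.1587407  -0.60453073  0.25335673] [9.91769832e-01 1.28033572e-01 9.26209007e-06 6.42096881e-05] [-0.68781686 -0.34901851 -0.13242143]
```

View pics/top0.png

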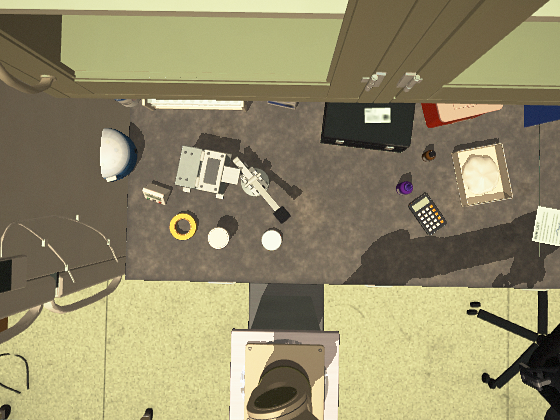

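View pics/scene0.png

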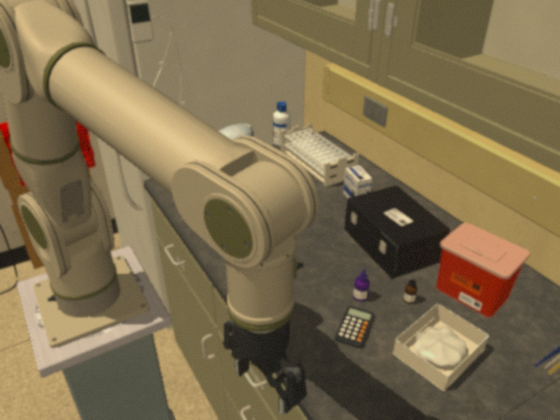

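```bash
python3 - <<'E'
from h import *
p=camera("top")
for q in("lever","chamber","flap"):
    r=outline_of(q,p)
    if not r: print(q,"none");continue
    P=pts(p,r[0]["region"]);print(q,r[0]["conf"],len(P),P.min(0).round(3),P.max(0).round(3))
    v,u=np.nonzero(r[0]["region"]);print(u.min(),u.max(),v.min(),v.max())
    if q=="lever":
        for lo,hi in((.075,.09),(.09,.1),(.1,.11),(.11,.12),(.12,.13),(.13,.15)):
            s=P[(P[:,2]>lo)&(P[:,2]<hi)];print(lo,len(s),np.median(s,0).round(4) if len(s) else '')
    else:
        s=P[P[:,2]>.09]
        c=cv2.minAreaRect((s[:,:2]*1000).astype(np.float32));print(c,np.median(s,0))
E
```

```text
lever 0.86 773 [ 0.475 -0.007 -0.004] [0.663 0.169 0.146]
232 290 157 222
0.075 185 [0.6163 0.1206 0.0872]
0.09 171 [0.5877 0.0997 0.0932]
0.1 73 [0.5546 0.0678 0.1054]
0.11 73 [0.5302 0.0478 0.1148]
0.12 51 [0.5115 0.0313 0.1234]
0.13 157 [0.4931 0.0145 0.1376]
chamber 0.66 2268 [ 0.539  0.135 -0.005] [0.689 0.326 0.119]
175 239 146 198
((610.5925903320312, 218.9537811279297), (167.88479614257812, 111.50765228271484), 79.90284729003906) [0.61009346 0.23027198 0.11105584]
flap 0.58 1167 [0.552 0.135 0.   ] [0.677 0.253 0.119]
198 239 151 192
((605.0255126953125, 187.6157684326172), (105.9195556640625, 111.5080795288086), 79.97994232177734) [0.60452449 0.19943522 0.11092043]
```

The top view shows the chamber at left (px ~200,170), with its lip pointing right. The lever runs from the stand (~252,180) to the black pad (~281,213), and the dish and cup sit at (271,239) and (218,238). In the scene view the arm blocks the chamber.

The chamber yaw comes out at 79.9°, the notch at (0.589, 0.100) and the lever at about -0.67 rad. Next I align the tool with the chamber and travel there.

Call:
carry_out(
  deltas=[
    [0.35, -0.35, 0, 0.3, -1],
    [0.7, -0.7, 0, 0.6, -1],
    [1, -1, 0, 0.83, -1],
    [1, -1, 0, 0.83, -1],
    [1, -1, 0, 0.83, -1],
  ],
  force=40,
)

```text
clock: 2.33
position: [0.2671, -0.4199, 0.2538]
ee_rot: [0.996, -0.087, 0.0, 0.0]
ft_force: [-0.2, 0.2, -0.2]
grip_width: -0.002
grasp_force: 0.0
```

Call:
carry_out(
  deltas=[
    [0.3, -0.3, 0, 0, -1],
    [0.5, -0.6, 0, 0, -1],
    [0.78, -1, 0, 0, -1],
    [0.78, -1, 0, 0, -1],
  ],
)

```text
clock: 2.82
position: [0.41, -0.2919, 0.2534]
ee_rot: [0.996, -0.086, 0.0, -0.0]
ft_force: [-0.2, -0.8, -0.3]
grip_width: -0.004
grasp_force: 0.0
```

Call:
carry_out(
  deltas=[
    [0, -0.35, 0, 0, -1],
    [0, -0.7, 0, 0, -1],
    [0, -1, 0, 0, -1],
    [0, -1, 0, 0, -1],
  ],
)

```text
clock: 3.32
position: [0.4345, -0.1452, 0.2536]
ee_rot: [0.996, -0.087, 0.0, 0.0]
ft_force: [-0.2, -1.1, 0.2]
grip_width: 0.0
grasp_force: 0.0
```

```bash
cat >> h.py <<'E'
def state(tag=None):
    s=camera("scene");t=camera("top");w=camera("wrist")
    if tag: cv2.imwrite("pics/%s.png"%tag,cv2.resize(np.vstack([np.hstack([s["img"],t["img"]]),np.hstack([w["img"],w["img"]*0])])[:,:,::-1],(800,600)))
    return s,t,w
E
python3 - <<'E'
from h import *
s,t,w=state("a")
for n,p in zip("stw",(s,t,w)):
  for q in("lever","chamber","flap","lever_pad","lever_toe","flap_lip"):
    r=boxes_of(q,p);print(n,q,[(np.round(b["position"],3).tolist(),round(b["conf"],2)) for b in r[:1]])
  for q in("lever","chamber"):
    r=outline_of(q,p)
    if not r: continue
    P=pts(p,r[0]["region"])
    if q=="lever":
        c=P[(P[:,2]>.128)&(P[:,2]<.15)]; 
        if len(c)>10:print(n,"pad",len(c),np.median(c,0).round(4), cv2.minAreaRect((c[:,:2]*1000).astype(np.float32)))
    else:
        c=P[P[:,2]>.095]
        if len(c)>10:print(n,"ch",len(c),cv2.minAreaRect((c[:,:2]*1000).astype(np.float32)))
E
```

```text
s lever [([0.498, 0.016, 0.132], 0.47)]
s chamber [([0.568, 0.207, 0.076], 0.65)]
s flap [([0.536, 0.362, 0.026], 0.64)]
s lever_pad []
s lever_toe [([0.496, 0.014, 0.135], 0.56)]
s flap_lip [([0.572, 0.204, 0.11], 0.55)]
s pad 65 [0.4887 0.0044 0.1373] ((493.5870666503906, 10.615711212158203), (41.2113037109375, 27.70268440246582), 53.313446044921875)
s ch 328 ((523.8388061523438, 86.13845825195312), (456.679443359375, 50.850830078125), 70.74789428710938)
t lever [([0.56, 0.073, 0.106], 0.9)]
t chamber [([0.603, 0.226, 0.109], 0.63)]
t flap [([0.602, 0.198, 0.11], 0.94)]
t lever_pad [([0.569, 0.072, 0.103], 0.88)]
t lever_toe [([0.559, 0.075, 0.1], 0.6)]
t flap_lip [([0.602, 0.195, 0.107], 0.68)]
t pad 151 [0.4953 0.0166 0.1376] ((495.0853576660156, 16.495223999023438), (35.77639389038086, 29.964448928833008), 46.101036071777344)
t ch 2048 ((610.36767578125, 218.44293212890625), (167.73236083984375, 111.2706527709961), 79.94507598876953)
w lever [([0.49, 0.007, 0.139], 0.61)]
w chamber []
w flap []
w lever_pad [([0.493, 0.004, 0.141], 0.67)]
w lever_toe [([0.496, 0.011, 0.139], 0.58)]
w flap_lip []
w pad 2221 [0.4928 0.0103 0.1388] ((494.55133056640625, 15.10682487487793), (37.33195114135742, 33.72119140625), 41.15285873413086)
```

View pics/a.png

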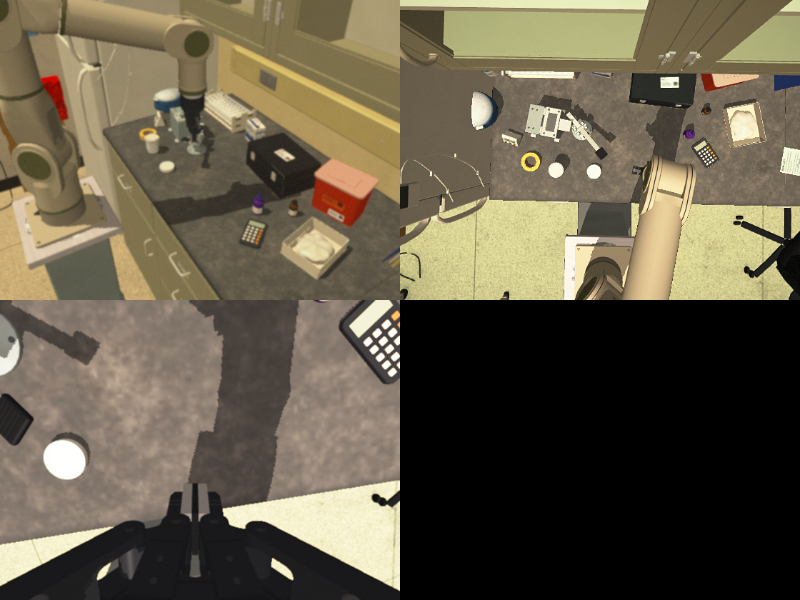

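The composite confirms the layout: in the wrist view (lower left) the pad is at about (12,418) and the dish at (66,455), and the path is clear. The pad is at (0.495, 0.0155). I'll go behind it on the robot side and lower there.

Call:
carry_out(
  deltas=[
    [0, -0.35, 0, 0, -1],
    [0, -0.7, 0, 0, -1],
    [0, -1, 0, 0, -1],
    [0, -1, 0, 0, -1],
  ],
)

```text
clock: 5.18
position: [0.4608, 0.0044, 0.2536]
ee_rot: [0.996, -0.086, 0.0, -0.0]
ft_force: [0.2, -0.9, 0.1]
grip_width: 0.002
grasp_force: 0.0
```

Call:
carry_out(
  deltas=[
    [-0.03, -0.31, 0, 0, -1],
    [-0.03, -0.31, 0, 0, -1],
    [-0.03, -0.31, 0.3, 0, -1],
    [-0.03, -0.31, 0.6, 0, -1],
    [-0.03, -0.31, 0.84, 0, -1],
    [-0.03, -0.31, 0.84, 0, -1],
  ],
)

```text
clock: 5.92
position: [0.4626, 0.046, 0.1253]
ee_rot: [0.996, -0.089, -0.002, 0.0]
ft_force: [-0.5, 0.0, -0.4]
grip_width: 0.0
grasp_force: 0.0
```

```bash
python3 - <<'E'
from h import *
s,t,w=state()
cv2.imwrite("pics/b.png",cv2.resize(np.hstack([s["img"][100:300,150:350],t["img"][100:300,150:350]])[:,:,::-1],(800,400)))
for p in(t,w):
    r=outline_of("lever",p)
    if r:
        P=pts(p,r[0]["region"]);c=P[(P[:,2]>.128)&(P[:,2]<.15)];print(len(c),c.mean(0) if len(c) else 0)
E
```

```text
30 [0.49412682 0.00098304 0.14022144]
11828 [0.49550276 0.01557965 0.13679157]
```

View pics/b.png

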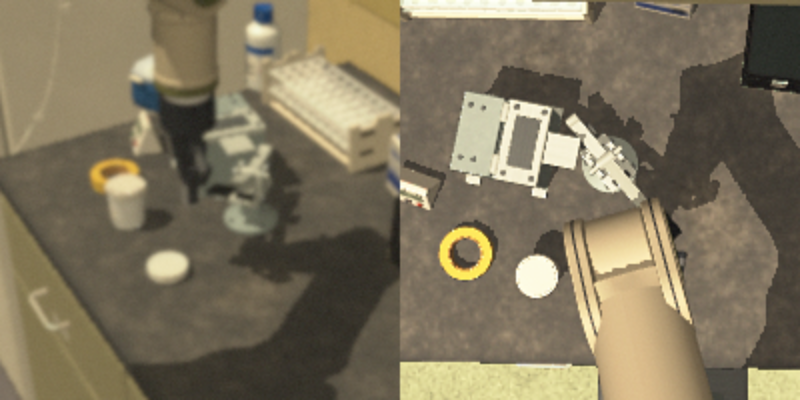

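The fingers are down beside the pad, on the robot side near (190,190) in the left crop, and the lever hasn't moved (pad still at 0.4955, 0.0156). I'll push most of the arc, then measure.

Call:
carry_out(
  deltas=[
    [0, 0, 0, 0, -1],
    [0.05, 0.05, 0, 0, -1],
    [0.1, 0.095, 0, 0, -1],
    [0.15, 0.14, 0, 0, -1],
    [0.2, 0.185, 0, 0, -1],
    [0.245, 0.223, 0, 0, -1],
    [0.3, 0.257, 0, 0, -1],
    [0.355, 0.287, 0, 0, -1],
    [0.407, 0.314, 0, 0, -1],
    [0.407, 0.314, 0, 0, -1],
    [0.407, 0.314, 0, 0, -1],
  ],
)

```text
clock: 7.55
position: [0.516, -0.0097, 0.1273]
ee_rot: [0.996, -0.089, 0.0, 0.0]
ft_force: [-0.4, 1.0, -0.1]
grip_width: -0.004
grasp_force: 0.0
```

```bash
cat >> h.py <<'E'
def lev():
    "pad and tool relative to notch in (x_t,y_t), lever angle to go"
    N=np.array([.5894,.0999]);A=np.array([[.984,-.175],[-.175,-.984]])
    p=camera("wrist")
    print("tool",(A@(manip.get_obs()["position"][:2]-N)).round(4),manip.get_obs()["position"].round(4))
    for q in("lever","lever_pad"):
        r=outline_of(q,p)
        if r:
            P=pts(p,r[0]["region"]);c=P[(P[:,2]>.02)&(P[:,2]<.16)];d=c[np.linalg.norm((c[:,:2]-N),axis=1)>.112]
            if len(d)>20:
                b=cv2.minAreaRect((d[:,:2]*1000).astype(np.float32));x=A@(np.array(b[0])/1000-N)
                print(q,r[0]["conf"],len(d),"z",d[:,2].mean().round(4),"pad",x.round(4),b[1:],"theta",np.arctan2(-x[0],x[1]).round(3))
    return p
E
python3 - <<'E'
from h import *
p=lev();save(p,"c.png");print(manip.get_obs()["ft_force"])
t=camera("top");r=outline_of("lever",t)
if r:
    P=pts(t,r[0]["region"])
    c=P[(P[:,2]>.083)&(P[:,2]<.15)]
    N=np.array([.5894,.0999]);A=np.array([[.984,-.175],[-.175,-.984]])
    d=(c[:,:2]-N)@A.T;print(cv2.fitLine((d*1000).astype(np.float32),cv2.DIST_HUBER,0,.01,.01).ravel(),len(d),d.min(0),d.max(0))
E
```

```text
tool [-0.0531  0.1206] [ 0.516  -0.0096  0.1273]
lever 0.88 10408 z 0.1374 pad [-0.0259  0.1256] ((35.01681137084961, 39.29639434814453), 69.03938293457031) theta 0.203
lever_pad 0.67 10419 z 0.1374 pad [-0.0231  0.1261] ((34.78006362915039, 33.81110382080078), 69.56729125976562) theta 0.181
[1.28155689 0.7861411  0.17610797]
[ 0.2009294  -0.97960573  2.3585594  -2.2596796 ] 205 [-0.02200105 -0.03729322] [0.02578441 0.03471794]
```

View pics/c.png

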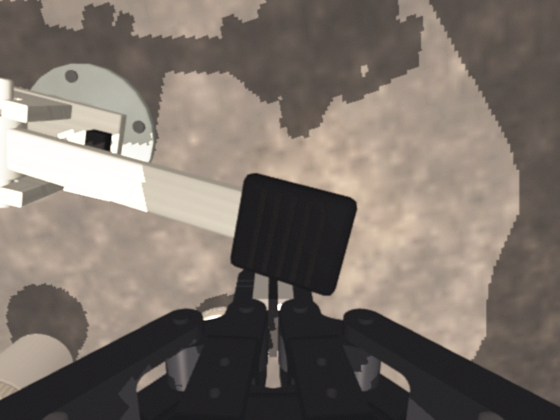

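The wrist view shows the pad at about (295,235) in contact with the finger tips, with the lever about 0.2 rad from the centre line. I'll push the rest.

Call:
carry_out(
  deltas=[
    [0.04, 0.012, 0, 0, -1],
    [0.08, 0.022, 0, 0, -1],
    [0.12, 0.03, 0, 0, -1],
    [0.15, 0.036, 0, 0, -1],
    [0.17, 0.04, 0, 0, -1],
    [0.17, 0.04, 0, 0, -1],
    [0.17, 0.04, 0, 0, -1],
  ],
)

```text
clock: 8.68
position: [0.5401, -0.0202, 0.1274]
ee_rot: [0.996, -0.089, 0.0, 0.0]
ft_force: [-0.5, -0.1, -0.5]
grip_width: 0.001
grasp_force: 0.0
```

```bash
python3 - <<'E'
from h import *
p=lev()
t=camera("top");r=outline_of("lever",t)
N=np.array([.5894,.0999]);A=np.array([[.984,-.175],[-.175,-.984]])
P=pts(t,r[0]["region"])
c=P[(P[:,2]>.083)&(P[:,2]<.15)]
d=(c[:,:2]-N)@A.T;print(cv2.fitLine((d*1000).astype(np.float32),cv2.DIST_HUBER,0,.01,.01).ravel(),len(d),d.min(0),d.max(0))
cv2.imwrite("pics/d.png",cv2.resize(t["img"][120:220,160:310][:,:,::-1],(750,500),interpolation=2))
E
```

```text
tool [-0.0275  0.1269] [ 0.5401 -0.0203  0.1274]
lever 0.94 10241 z 0.1374 pad [0.0012 0.1284] ((35.06394958496094, 33.923343658447266), 80.15694427490234) theta -0.01
lever_pad 0.87 10261 z 0.1374 pad [-0.0014  0.1284] ((35.06394958496094, 39.205078125), 80.15694427490234) theta 0.011
[ 0.01039851 -0.99994594  1.0291469   5.325367  ] 224 [-0.02366814 -0.03606947] [0.02440925 0.04650969]
```

View pics/d.png

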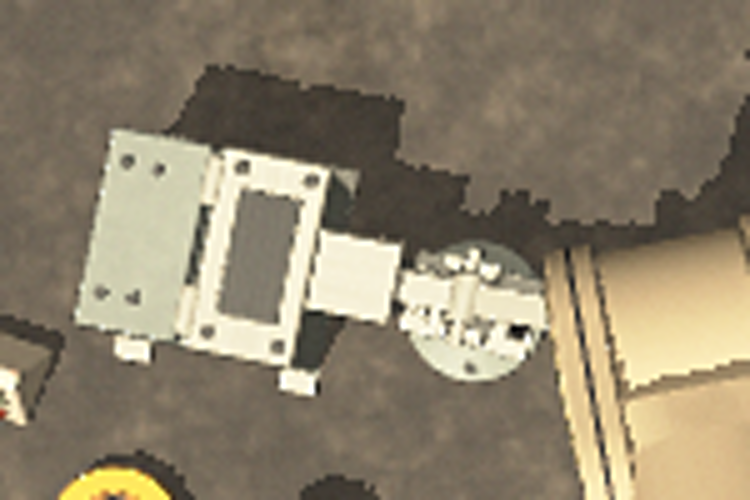

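The top view shows the lever (~470,300) in line with the lip (~355,275); the estimated angle is within ±0.01 rad. I'll back off, rise, move over the pad and start pressing.

Call:
carry_out(
  deltas=[
    [-0.05, 0, 0, 0, -1],
    [-0.1, 0, 0, 0, -1],
    [-0.1, 0, -0.2, 0, -1],
    [-0.1, 0, -0.4, 0, -1],
    [-0.1, 0, -0.4, 0, -1],
    [0, 0, -0.4, 0, -1],
    [0.1, 0, -0.4, 0, -1],
    [0.18, 0, -0.4, 0, -1],
    [0.18, 0, -0.4, 0, -1],
    [0.18, 0, -0.4, 0, -1],
  ],
)

```text
clock: 10.18
position: [0.5664, -0.0247, 0.1869]
ee_rot: [0.996, -0.089, -0.0, -0.0]
ft_force: [1.5, 0.5, -0.8]
grip_width: 0.001
grasp_force: 0.0
```

```bash
python3 - <<'E'
from h import *
p=lev()
E
```

```text
tool [-0.0008  0.1266] [ 0.5664 -0.0247  0.1871]
lever 0.74 3420 z 0.1374 pad [0.002  0.1282] ((34.96693420410156, 32.183006286621094), 79.3023910522461) theta -0.016
```

Call:
carry_out(
  deltas=[
    [0, 0, 0.08, 0, -1],
    [0, 0, 0.14, 0, -1],
    [0, 0, 0.19, 0, -1],
    [0, 0.01, 0.24, 0, -1],
    [0, 0.02, 0.29, 0, -1],
    [0, 0.03, 0.34, 0, -1],
    [0, 0.03, 0.39, 0, -1],
    [0, 0.03, 0.44, 0, -1],
    [0, 0.03, 0.49, 0, -1],
    [0, 0.03, 0.53, 0, -1],
    [0, 0.03, 0.57, 0, -1],
    [0, 0.03, 0.6, 0, -1],
    [0, 0.03, 0.6, 0, -1],
  ],
)

```text
clock: 11.95
position: [0.5657, -0.0291, 0.0969]
ee_rot: [0.996, -0.089, -0.0, -0.0]
ft_force: [-0.4, -0.8, 2.1]
grip_width: -0.001
grasp_force: 0.8
```

```bash
cat > f.py <<'E'
from h import *
p=lev()
N=np.array([.5894,.0999]);A=np.array([[.984,-.175],[-.175,-.984]])
for n in("top","scene"):
  t=camera(n);m=np.ones(t["depth"].shape,bool);P=pts(t,m)
  d=np.c_[(P[:,:2]-N)@A.T,P[:,2]]  # flap: ahead of hinge, y_t -0.145..-0.04
  k=(abs(d[:,0])<.05)&(d[:,1]<-.05)&(d[:,1]>-.135)&(d[:,2]>.1)&(d[:,2]<.2)
  if k.sum()>20:
    L=cv2.fitLine((d[k][:,1:]*1000).astype(np.float32),cv2.DIST_HUBER,0,.01,.01).ravel();print(n,k.sum(),"flap slope",np.arctan2(L[1],L[0]))
  if n=="top": save(t,"top_l.png")
o=manip.get_obs();print(o["ft_force"],o["clock"])
E
python3 f.py
```

```text
tool [-0.0007  0.131 ] [ 0.5658 -0.029   0.0972]
lever 0.79 3353 z 0.072 pad [-0.0012  0.1331] ((42.93205642700195, 33.74342346191406), 78.65807342529297) theta 0.009
lever_pad 0.88 3241 z 0.0719 pad [-0.001  0.133] ((42.93682861328125, 33.50800323486328), 78.58263397216797) theta 0.008
top 868 flap slope 0.19499649
scene 247 flap slope 0.1276644
[-0.68272281 -0.4780697   2.28569436] 12.2
```

The lever is tilting and the flap is rising (~0.2 rad). Pressing further.

Call:
carry_out(
  deltas=[
    [0, 0, 0.03, 0, -1],
    [0, 0, 0.06, 0, -1],
    [0, 0, 0.09, 0, -1],
    [0, 0, 0.12, 0, -1],
    [0, 0, 0.14, 0, -1],
    [0, 0, 0.14, 0, -1],
    [0, 0, 0.14, 0, -1],
  ],
)

```text
clock: 13.08
position: [0.5658, -0.0295, 0.0763]
ee_rot: [0.996, -0.089, -0.0, 0.0]
ft_force: [0.4, -0.8, 1.2]
grip_width: 0.0
grasp_force: 0.5
```

```bash
python3 f.py
```

```text
tool [-0.0005  0.1315] [ 0.5659 -0.0296  0.0764]
lever_pad 0.98 2356 z 0.0508 pad [0.0004 0.1307] ((38.56743240356445, 27.715028762817383), 77.02192687988281) theta -0.003
top 858 flap slope 0.2733627
scene 190 flap slope 0.22934155
[-0.17219861 -0.28511837  0.78503527] 13.325
```

```bash
python3 - <<'E'
from h import *
N=np.array([.5894,.0999]);A=np.array([[.984,-.175],[-.175,-.984]])
for n in("top","scene"):
  t=camera(n);P=pts(t,np.ones(t["depth"].shape,bool));d=np.c_[(P[:,:2]-N)@A.T,P[:,2]]
  for lo in np.arange(-.15,-.03,.01):
    k=(abs(d[:,0])<.018)&(d[:,1]>lo)&(d[:,1]<lo+.01)&(d[:,2]>.09)&(d[:,2]<.25)
    if k.sum()>3: print(n,round(lo+.005,3),k.sum(),np.percentile(d[k][:,2],[10,50,90]).round(4))
  if n=="top": c1=t["img"][120:220,160:310]
  else: c2=t["img"][80:220,120:330]
cv2.imwrite("pics/e.png",np.hstack([cv2.resize(c[:,:,::-1],(400,267),interpolation=2) for c in(c1,c2)]))
E
```

```text
top -0.145 39 [0.1056 0.1091 0.1134]
top -0.135 40 [0.1131 0.1163 0.1208]
top -0.125 48 [0.1208 0.1238 0.1253]
top -0.115 44 [0.1261 0.1283 0.1309]
top -0.105 50 [0.1289 0.1316 0.1343]
top -0.095 48 [0.1313 0.1336 0.1364]
top -0.085 50 [0.1268 0.1309 0.1345]
top -0.075 46 [0.1319 0.1353 0.1376]
top -0.065 47 [0.1359 0.1397 0.1417]
top -0.055 49 [0.1406 0.1437 0.1468]
top -0.045 69 [0.113  0.1429 0.1478]
top -0.035 42 [0.1048 0.1135 0.1194]
scene -0.145 13 [0.1083 0.1111 0.1129]
scene -0.125 4 [0.1177 0.119  0.121 ]
scene -0.105 10 [0.1267 0.1289 0.1303]
scene -0.095 7 [0.129  0.1304 0.1326]
scene -0.085 39 [0.0931 0.1287 0.1336]
scene -0.075 12 [0.0913 0.0963 0.1332]
scene -0.065 7 [0.1353 0.1369 0.1373]
scene -0.055 11 [0.0991 0.1261 0.1399]
scene -0.045 59 [0.1109 0.13   0.1453]
scene -0.035 58 [0.1008 0.1151 0.145 ]
```

View pics/e.png

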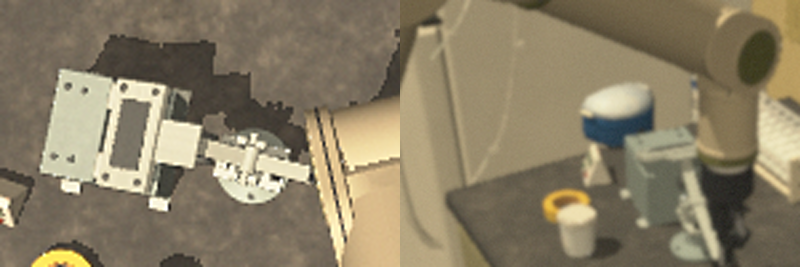

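The lip slope measures about 0.40 rad and the lever is centred. I'll add a small press for margin, let it settle, then check again.

Call:
carry_out(
  deltas=[
    [0, 0, 0.007, 0, -1],
    [0, 0, 0.014, 0, -1],
    [0, 0, 0.014, 0, -1],
    [0, 0, 0.014, 0, -1],
    [0, 0, 0.014, 0, -1],
    [0, 0, 0.014, 0, -1],
    [0, 0, 0.014, 0, -1],
    [0, 0, 0.014, 0, -1],
  ],
)

```text
clock: 14.42
position: [0.5659, -0.0294, 0.0742]
ee_rot: [0.996, -0.089, 0.0, 0.0]
ft_force: [-0.6, -0.3, 1.2]
grip_width: -0.001
grasp_force: 0.5
```

```bash
python3 - <<'E'
from h import *
N=np.array([.5894,.0999]);A=np.array([[.984,-.175],[-.175,-.984]])
lev()
t=camera("top");P=pts(t,np.ones(t["depth"].shape,bool));d=np.c_[(P[:,:2]-N)@A.T,P[:,2]]
k=(abs(d[:,0])<.018)&(d[:,1]>-.088)&(d[:,1]<-.052)&(d[:,2]>.11)
print("flap",np.arctan(np.polyfit(d[k][:,1],d[k][:,2],1)[0]))
print([manip.get_obs()["ft_force"].round(2)]);
E
```

```text
tool [-0.0005  0.1313] [ 0.5659 -0.0294  0.0742]
lever 0.93 2323 z 0.0491 pad [0.0017 0.1305] ((37.72130584716797, 25.313018798828125), 79.60971069335938) theta -0.013
lever_pad 0.57 2223 z 0.0488 pad [0.0016 0.1304] ((37.7039909362793, 25.192575454711914), 77.71293640136719) theta -0.012
flap 0.41747091434124933
[array([0.91, 0.38, 0.86])]
```

```bash
python3 -c "
from workcell import ticket
print(ticket.hand_in())"
```

```text
the job is handed in; nothing more can be done
None
```

I handed the job in with the lever centred under the lip and the fingers still pressing its pad; the flap measured about 0.42 rad (24°) open, and no verdict was returned.

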